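# Close away the coffee capsules

### The arm

A 7-joint arm with a two-finger parallel gripper is mounted at the origin on the work surface. World frame = base frame: x ahead of the robot, y to its left, z up, the work surface at z = 0. Lengths are in mm, angles in degrees, forces in N, time in s.
With the tool pointing down it reaches from about 425 to 925 mm from the base axis. Payload 6.8 kg.
Tool frame: the origin (TCP) lies on the centre line of the jaws, within the pads' length; the fingertips stand 22 mm ahead of it and the grasp point (between the pads) lies 3 mm ahead of it (env.tip_reach is the distance from the TCP to the fingertips, in mm); z points along the fingers, y is the direction in which the jaws open and shut (so a half turn about z gives the same grasp; the last joint's range is limited). The gripper opens to 88 mm and grips with 3 to 60 N. Pads are 20 mm wide; open, the fingers measure 115 mm over their backs; the gripper's body (75 mm by 178 mm) begins 61 mm behind the grasp point.
Start: joints at [56.889, 27.33, 1.283, 89.118, -0.659, 63.558, -4.761], TCP at [305.589, -601.882, 244.664] pointing down, gripper open.
Joint ranges: [-169.35, 169.35], [-19.33, 120.38], [-80.79, 83.38], [13.8, 139.57], [-78.32, 258.32], [9.67, 109.79], [-169.56, 169.56]. Speed limits (degrees/s): [136.94, 136.94, 180, 180, 180, 180, 180].

### API

Orientations are given as [roll, pitch, yaw] about the fixed x, y, z axes, in that order (R = Rz(yaw) Ry(pitch) Rx(roll)).
In Python, from station import env, eyes gives the robot as it stands. The module is installed in compiled form; this text tells all that it offers.
- The arm moves only by the shell command python3 -m pendant 'ROWS' [OPENING]. ROWS is a JSON object of lists of equal length, an entry for each row: "delta_pos": the shift along the tool's x, y, z in m, a list of three; "spin": the turn about the tool's z in degrees. A call has exactly 5 rows; each row is the pose to reach, as a shift and turn from the pose measured when the call began, along the tool's axes at that moment; what a row does not reach only later rows make up. A row lasts 1/10 s, in which the tool goes at most 50 mm and 8.59 degrees, less where a joint would pass 70% of its speed; a pose out of reach is approached as far as the arm can. A call with a gripper value outside its range is refused whole. OPENING is the finger opening in m, from 0 to 0.0878, set as the call begins (- or left out, the last holds). The fingers move at their own pace and stop on an object; the grip force is fixed at half the most. Time passes only in rows, so rows that repeat a pose let the fingers close, or fill a call up. It gives the time, the measured TCP pose, the force and the opening at its end, in the units of the state.
- env.sense(): the state, without advancing time (a new reading comes with each control period).
- eyes.get_image(name): name is "side" or "top" or "wrist"; returns a dict with "frame" (420x560x3 uint8, red, green, blue), "camera_matrix" (3x3 intrinsics, pixels), "k1" (the pictures are not rectified: a ray, as slopes to the right and down, at radius r is drawn at 1 + k1 r^2 times it, then the intrinsics apply), "rvec" (rotation vector, rad) and "tvec" (3), from world to camera coordinates, as OpenCV has them. Camera axes: x right, y down, z forward; pixel columns grow to the right and rows downward; lengths in mm; the calibration is good to about 2 mm. A picture is of the moment at which its call begins. There is no depth.
- env.sign_off(): hands the job in, once; it reports no verdict.
The state is a dict: "time": time; "joint_positions": joint angles; "qvel": joint speeds; "joint_efforts": joint torques, N m; "ee_pos": TCP position; "tcp_rot": TCP orientation; "contact_force": force on the tool from outside, world axes, zero at the start; "ft_torque": the same for the moment, N m; "width": finger opening in mm.
Only numpy, scipy, OpenCV 4.12 (cv2) and the standard library are available. Lean on these libraries where they do the work, as an engineer would, in place of code of your own. Each camera call takes 0.05 s, during which the arm holds its last target. There are 200 camera calls.

### The job

Close away the coffee capsules using the fingertips only: push the wide drawer, the one full of capsules, fully home, and push the raised lid of the dark capsule box over and down until it is shut flat, neither of them with a slam. Leave the narrow teaspoon drawer standing open just as it is, and pick up or shift none of the cups, jars and other things standing around.

Things in the scene. Friction and masses are not known exactly. Their poses are not given: they have to be found in the camera images.
- wide_chest: Low wooden chest with one drawer, fixed to the table, 220 mm wide (its y), 200 mm deep, 90 mm high. Origin on the table under the middle of the closed drawer's front face; x points into the chest (the way the drawer closes), z up.
- narrow_chest: Low wooden chest with one drawer, fixed to the table, 120 mm wide (its y), 200 mm deep, 90 mm high. Origin on the table under the middle of the closed drawer's front face; x points into the chest (the way the drawer closes), z up.
- wide_drawer (a joint): Opening of the wide chest's drawer (full of coffee capsules), m: 0 = fully home, up to 0.13 = pulled out. It slides along the chest's x, needs about 2 N and stays where it is left.
- wide_drawer_front (a point): Middle of the outer face of the wide drawer's front, 45 mm above the table; it moves with the drawer; x points into the chest, z up. The front is a plain upright board 220 mm wide, 15 mm thick, from 3 to 87 mm above the table (its upper edge is cut down to 71 mm in a 60 mm wide finger notch in the middle).
- narrow_drawer (a joint): Opening of the narrow chest's drawer (teaspoons), m: 0 = home; it stands open and is to stay so. It moves as easily as the wide one.
- narrow_drawer_front (a point): Middle of the outer face of the narrow drawer's front, 45 mm above the table; it moves with the drawer; x points into the chest, z up. The front is a plain upright board 120 mm wide, 15 mm thick, from 3 to 87 mm above the table (its upper edge is cut down to 71 mm in a 60 mm wide finger notch in the middle).
- capsule_box: Dark wooden box with a hinged lid, fixed to the table: 160 mm deep (x), 170 mm wide (y), 90 mm high to the rim. Origin on the table below the hinge, which runs along the box's far upper edge; the box reaches from the origin 160 mm along its -x; z up.
- box_lid (a joint): Angle of the box's lid, rad: 0 = shut flat on the rim, pi/2 = upright (up to 1.75). A stiff hinge: the lid stays at any angle and takes 1 to 3 N at the free edge to move. To shut it, push its outer (far) face over towards the robot and down.
- box_lid_hinge (a point): Middle of the hinge line, 90.5 mm above the table, at the lid's underside. It turns with the lid: its -x points along the lid to the free edge, its z out of the lid's outer face, its y along the hinge. The lid is a flat board 160 mm long, 170 mm wide, 10 mm thick, with a small brass tab reaching 13 mm past the free edge.
- box_lid_edge (a point): Middle of the lid's free edge, on its outer face, 160 mm from the hinge; same axes as the hinge point.
- black_cup: Bystander, loose: small black mug, 76 mm wide, 62 mm high, on the wide chest's top, towards the back; origin under its centre.
- sugar_jar: Bystander, loose: white jar with a steel cap, 56 mm wide, 85 mm high, on the narrow chest's top, towards the back; origin under its centre.
- brown_cup: Bystander, loose: brown mug, 80 mm wide, 75 mm high, on the table on the robot's side of the furniture, to the left; origin under its centre.
- milk_jug: Bystander, loose: round steel cup, 72 mm wide, 85 mm high, on the table on the robot's side, to the right; origin under its centre.
- saucer: Bystander, loose: black saucer, 140 mm wide, 16 mm high, near the robot on the right; origin under its centre.

How it is judged:
By the outcome, as a careful person would: the job done as asked, in the order asked, and still so for the second after the job is handed in, with the robot touching nothing.
It also fails if it takes over 48 s, if anything falls off the work surface, if the arm or the gripper's body presses on something with over 40 N, if the wrist force passes 120 N, or if a joint passes its speed limit or range.

## Working session

There is one attempt and no reset: what is moved stays moved. The work goes in short steps, Python scripts to look and compute and a shell command to move; the robot and the scene stay as the last step left them, time stands still between calls to the robot, and variables do not carry over. Pictures are saved under pics/ and viewed, about 8 in all and at most 12, crops included, and the job is handed in when it is done.

```bash
mkdir -p pics
cat > h.py <<'E'
import numpy as np, cv2
from station import env, eyes
def shot(n,f=None):
    d=eyes.get_image(n)
    if f: cv2.imwrite('pics/'+f,d['frame'][:,:,::-1])
    return d
def ray(d,uv):
    K=np.array(d['camera_matrix'],float); k=d['k1']
    q=cv2.undistortPoints(np.array([[uv]],float),K,np.array([k,0,0,0,0.]))[0,0]
    R=cv2.Rodrigues(np.array(d['rvec'],float))[0]; t=np.array(d['tvec'],float).ravel()
    return -R.T@t, R.T@np.array([q[0],q[1],1])
def onz(d,uv,z):
    c,r=ray(d,uv); return c+r*(z-c[2])/r[2]
def tri(a,ua,b,ub):
    c,r=ray(a,ua); e,s=ray(b,ub); r/=np.linalg.norm(r); s/=np.linalg.norm(s)
    x=np.linalg.lstsq(np.c_[r,-s],e-c,rcond=None)[0]
    p,q=c+x[0]*r,e+x[1]*s
    return (p+q)/2,np.linalg.norm(p-q)
E
python3 - <<'E'
from h import *
import pickle
D={n:shot(n,n+'0.png') for n in('top','side')}
pickle.dump(D,open('d0.pkl','wb'))
for n in D: print(n,D[n]['camera_matrix'],D[n]['k1'],ray(D[n],(280,210)))
print(env.sense())
E
```

```text
top [[478.32616718   0.         285.84580698]
 [  0.         478.32616718 210.30263751]
 [  0.           0.           1.        ]] -0.08359412420516445 (array([ 293.29637889,  -49.71402102, 1330.29889584]), array([ 0.17820933,  0.01433177, -0.98396433]))
side [[440.60037797   0.         278.49664385]
 [  0.         440.60037797 206.08088914]
 [  0.           0.           1.        ]] -0.133119585935126 (array([130.78656622, 661.02098501, 629.93857592]), array([ 0.40537121, -0.71274685, -0.57250055]))
{'time': 0.1, 'joint_positions': array([56.88951167, 27.3694718 ,  1.28044727, 89.16943311, -0.65928408,
       63.55702337, -4.76177307]), 'qvel': array([ 0.00488415, -0.13184596,  0.00593854, -0.18743659, -0.07062161,
        0.04043054, -0.04360836]), 'joint_efforts': array([ 5.36736392e-03, -5.84083521e+01,  1.54079877e+00, -2.73310536e+01,
       -5.41018671e-02,  1.30791331e-02,  4.55789484e-05]), 'ee_pos': array([ 305.34673589, -601.45082481,  243.8212733 ]), 'tcp_rot': array([-1.79911626e+02,  6.12314144e-03,  2.69170600e+01]), 'contact_force': array([-0.14830746, -0.31977501, -0.34263274]), 'ft_torque': array([-0.00805196,  0.00594693, -0.01654319]), 'width': 87.72927527958088}
```

View pics/top0.png

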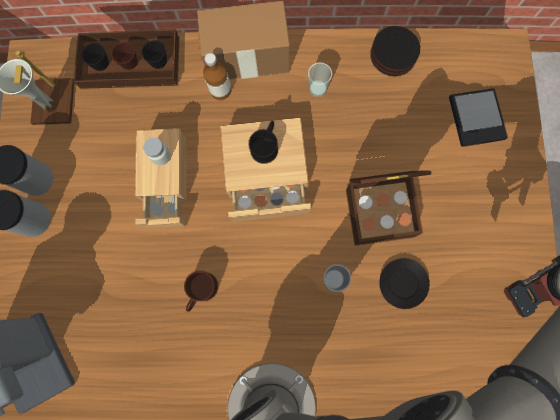

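View pics/side0.png

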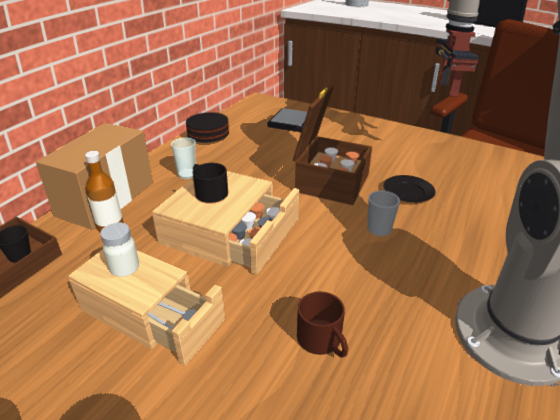

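The top view shows, from left to right, the narrow chest (its drawer front about (157,221)), the wide chest (drawer front from (229,213) to (310,207)) and the dark box (about (385,210)), whose lid stands about upright along its far edge. The side view agrees. I'll zoom in for corners.

Run:
```python
from h import *
import pickle
D=pickle.load(open('d0.pkl','rb'))
t=D['top']['frame'][:,:,::-1]; s=D['side']['frame'][:,:,::-1]
a=cv2.resize(t[110:255,215:440],None,fx=3.5,fy=3.5,interpolation=cv2.INTER_CUBIC)
cv2.imwrite('pics/tc.png',a)
b=cv2.resize(s[75:275,150:390],None,fx=3,fy=3,interpolation=cv2.INTER_CUBIC)
cv2.imwrite('pics/sc.png',b)
```

```text
(no output)
```

View pics/tc.png

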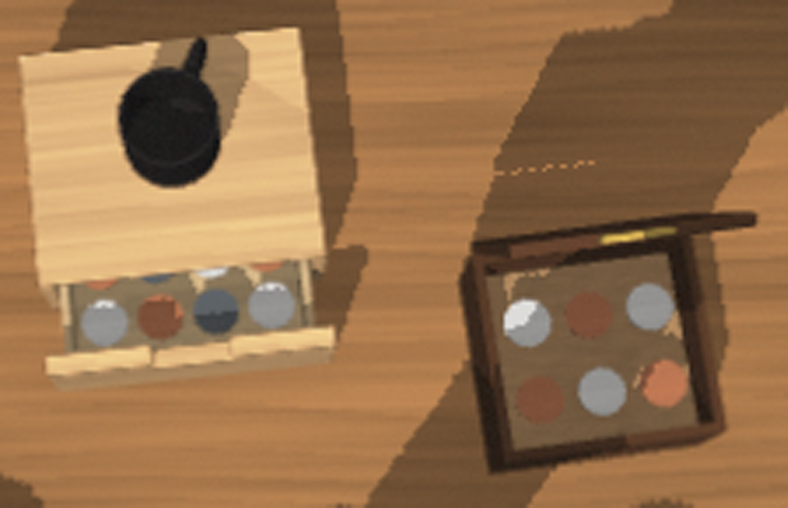

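View pics/sc.png

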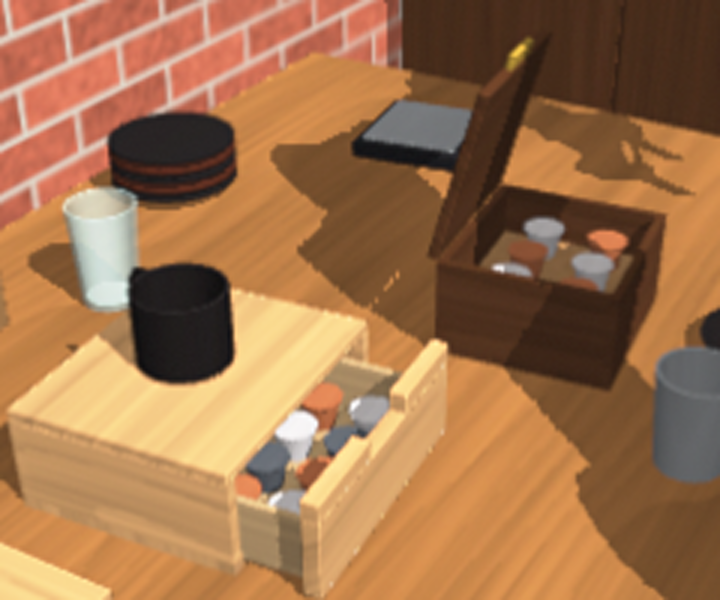

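The crops resolve the chest top corners, the drawer front's upper edge, the box rim corners and the lid's free edge with its brass tab.

Run:
```python
from h import *
import pickle
D=pickle.load(open('d0.pkl','rb'));T,S=D['top'],D['side']
np.set_printoptions(precision=1,suppress=True)
t=lambda x,y:((x+.5)/3.5+214.5,(y+.5)/3.5+109.5); s=lambda x,y:((x+.5)/3+149.5,(y+.5)/3+74.5)
print('top z=90:')
for n,p,z in [('bl',(20,57),90),('br',(299,28),90),('fr',(326,252),90),('fl',(41,288),90),('dfl_out',(47,374),87),('dfr_out',(335,347),87),('dfl_in',(45,357),87),('dfr_in',(333,328),87),('box nl',(490,462),90),('box nr',(722,422),90)]:
    print(n,onz(T,t(*p),z))
print('side:')
for n,p,z in [('bl',(12,412),90),('fl',(240,470),90),('fr',(365,325),90),('dl',(305,505),87),('dlfoot',(313,590),3),('dr',(445,345),87),('box nl',(623,287),90),('box nr',(663,214),90),('box fl',(437,262),90),('glass',(107,300),0)]:
    print(n,onz(S,s(*p),z))
print('tab',tri(T,t(640,234),S,s(522,50)))
print('lidL',tri(T,t(474,243),S,s(482,92)))
print('lidR',tri(T,t(757,218),S,s(548,38)))
print('boxnl',tri(T,t(490,462),S,s(623,287)))
print('boxnr',tri(T,t(722,422),S,s(663,214)))
# bystanders
print('milk',onz(T,(336,278),85),'brown',onz(T,(200,286),75),'cup',onz(T,(215+170/3.5,110+110/3.5),152),'jar',onz(T,(153,147),175))
```

```text
top z=90:
bl [755.1 127.3  90. ]
br [773.7 -91.3  90. ]
fr [ 593.1 -107.1   90. ]
fl [569.8 110.1  90. ]
dfl_out [504.  105.8  87. ]
dfr_out [ 520.  -111.9   87. ]
dfl_in [517.  107.3  87. ]
dfr_in [ 534.7 -110.8   87. ]
box nl [ 429.9 -224.7   90. ]
box nr [ 456. -401.   90.]
side:
bl [745.3 130.2  90. ]
fl [563.8 103.8  90. ]
fr [585.6 -97.4  90. ]
dl [508.2 110.2  87. ]
dlfoot [511.5 100.6   3. ]
dr [ 519.7 -106.7   87. ]
box nl [ 431.7 -254.9   90. ]
box nr [ 449.  -399.6   90. ]
box fl [ 584.7 -215.8   90. ]
glass [ 897.7 -142.2    0. ]
tab (array([ 560. , -309.3,  253. ]), np.float64(3.520610872902035))
lidL (array([ 549.5, -199.8,  256.6]), np.float64(15.364006065396039))
lidR (array([ 573.5, -394.5,  235.6]), np.float64(4.543297466275087))
boxnl (array([ 424.7, -222.9,  108.5]), np.float64(6.583593583027664))
boxnr (array([ 453.1, -402.2,   88.4]), np.float64(6.424367405579664))
milk [ 337.2 -173.    85. ] brown [323.8 180.9  75. ] cup [687.1   6.5 152. ] jar [672.  286.7 175. ]
```

```bash
cat >> h.py <<'E'
from scipy.spatial.transform import Rotation as Ro
np.set_printoptions(precision=1,suppress=True)
def go(p,yaw=None):
    s=env.sense(); R=Ro.from_euler('xyz',s['tcp_rot'],degrees=True)
    d=R.inv().apply(np.array(p)-s['ee_pos'])
    print(p,'delta mm',d,'len',np.linalg.norm(d),'spin',None if yaw is None else s['tcp_rot'][2]-yaw)
E
python3 -c "
from h import *
go([475,-5,244],4.8)"
python3 -m pendant '{"delta_pos":[[0.03,-0.035,0],[0.064,-0.07,0],[0.098,-0.106,0],[0.13,-0.142,0],[0.165,-0.18,0]],"spin":[4,8,13,17,22]}' 0
```

```text
[475, -5, 244] delta mm [ 421.3 -455.     0.5] len 620.1095454729148 spin 22.11705999482059
time: 0.6
ee_pos: [370.4, -365.9, 243.8]
tcp_rot: [-179.9, 0.1, 4.7]
contact_force: [0.8, 0.4, 1.0]
width: 51.0
```

```bash
python3 -m pendant '{"delta_pos":[[0.015,-0.045,0],[0.03,-0.09,0],[0.05,-0.135,0],[0.07,-0.18,0],[0.085,-0.22,0]],"spin":[0,0,0,0,0]}' 0
python3 -c "
from h import *
go([468,-6,75],4.8)"
```

```text
time: 1.1
ee_pos: [437.4, -137.1, 244.1]
tcp_rot: [-179.9, 0.0, 4.8]
contact_force: [0.4, 0.1, 0.5]
width: 11.3
[468, -6, 75] delta mm [  41.6 -127.8  169.3] len 216.1031035566142 spin -0.009438071881168852
```

```bash
python3 -m pendant '{"delta_pos":[[0.014,-0.042,0],[0.028,-0.085,0],[0.042,-0.128,0.02],[0.042,-0.128,0.06],[0.042,-0.128,0.1]],"spin":[0,0,0,0,0]}' 0
python3 -m pendant '{"delta_pos":[[0,0,0.03],[0,0,0.05],[0,0,0.07],[0,0,0.07],[0,0,0.07]],"spin":[0,0,0,0,0]}' 0
python3 -c "
from h import *
shot('top','t1.png')
go([502,-4,75],4.8)
d=shot('wrist','w1.png')"
```

```text
time: 1.6
ee_pos: [469.2, -4.0, 143.7]
tcp_rot: [-179.9, -0.1, 5.0]
contact_force: [-0.1, -0.2, 0.1]
width: 0.4
time: 2.1
ee_pos: [469.1, -3.8, 73.7]
tcp_rot: [-179.9, -0.0, 5.0]
contact_force: [0.5, -0.1, 0.0]
width: 0.6
[502, -4, 75] delta mm [32.2  3.  -0.6] len 32.33168487140958 spin 0.18608716478287768
```

View pics/w1.png

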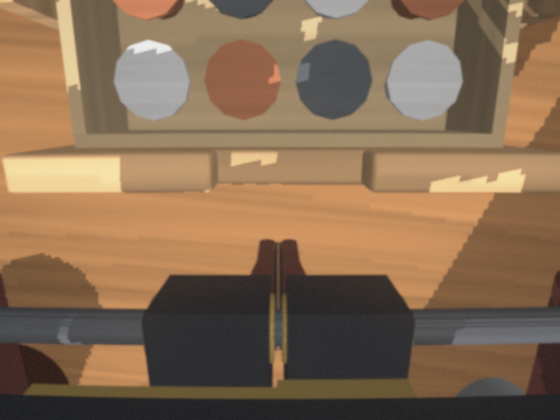

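The wrist view shows the fingers (col 278) centred on the notch (cols 212–370), square to the front and just short of it. Now to push.

```bash
python3 -m pendant '{"delta_pos":[[0.006,0,0],[0.012,0,0],[0.018,0,0],[0.024,0,0],[0.03,0,0]],"spin":[0,0,0,0,0]}' 0
python3 -m pendant '{"delta_pos":[[0.005,0,0],[0.01,0,0],[0.015,0,0],[0.02,0,0],[0.025,0,0]],"spin":[0,0,0,0,0]}' 0
python3 -m pendant '{"delta_pos":[[0.004,0,0],[0.008,0,0],[0.012,0,0],[0.016,0,0],[0.02,0,0]],"spin":[0,0,0,0,0]}' 0
```

```text
time: 2.7
ee_pos: [500.5, -1.2, 74.8]
tcp_rot: [-179.9, -0.2, 5.0]
contact_force: [-0.0, 0.2, 0.5]
width: 0.2
time: 3.2
ee_pos: [525.5, 1.0, 74.7]
tcp_rot: [-179.9, -0.1, 5.0]
contact_force: [-1.5, -0.2, -0.5]
width: 0.3
time: 3.7
ee_pos: [545.7, 2.8, 74.7]
tcp_rot: [-179.9, -0.1, 5.0]
contact_force: [-1.4, 0.5, -0.7]
width: 0.6
```

Pushing at about 1.5–2 N. Now slowing for the stop.

```bash
python3 -m pendant '{"delta_pos":[[0.0015,0,0],[0.003,0,0],[0.0045,0,0],[0.006,0,0],[0.0075,0,0]],"spin":[0,0,0,0,0]}' 0
python3 -m pendant '{"delta_pos":[[0.001,0,0],[0.002,0,0],[0.003,0,0],[0.004,0,0],[0.005,0,0]],"spin":[0,0,0,0,0]}' 0
python3 -c "
from h import *
shot('side','s2.png');shot('wrist','w2.png')"
```

```text
time: 4.2
ee_pos: [553.2, 3.5, 74.7]
tcp_rot: [-179.9, -0.1, 5.0]
contact_force: [-1.5, 0.1, 0.2]
width: 0.4
time: 4.7
ee_pos: [554.6, 3.6, 74.3]
tcp_rot: [-179.9, 0.3, 5.0]
contact_force: [-13.7, -0.7, 11.9]
width: 0.1
```

The drawer stops where predicted (face at about 565) with a force rise. Backing off, rising, and looking.

```bash
python3 -m pendant '{"delta_pos":[[-0.005,0,0],[-0.015,0,0],[-0.03,0,0],[-0.05,0,0],[-0.07,0,0]],"spin":[0,0,0,0,0]}' 0
python3 -m pendant '{"delta_pos":[[0,0,-0.03],[0,0,-0.08],[0,0,-0.13],[0,0,-0.18],[0,0,-0.23]],"spin":[0,0,0,0,0]}' 0
python3 -c "
from h import *
a=shot('side')['frame'][75:300,60:400,::-1]; b=shot('wrist')['frame'][:,:,::-1]
cv2.imwrite('pics/c3.png',np.hstack([cv2.resize(a,(450,298)),cv2.resize(b,(350,298))]))
go([630,-285,304],8)"
```

```text
time: 5.3
ee_pos: [484.5, -2.6, 74.8]
tcp_rot: [-179.9, 0.2, 5.0]
contact_force: [-0.1, -0.1, 0.3]
width: 0.5
time: 5.8
ee_pos: [485.0, -3.0, 307.2]
tcp_rot: [-179.9, 0.1, 5.0]
contact_force: [1.1, 0.6, -1.4]
width: 0.6
[630, -285, 304] delta mm [116.  293.6   9. ] len 315.83963396361173 spin -3.0475082651541383
```

View pics/c3.png

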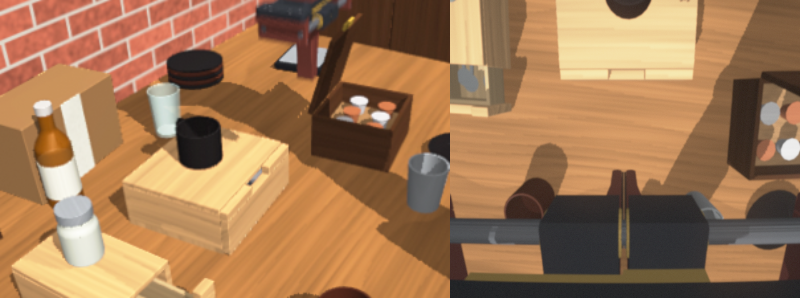

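The drawer is flush with its chest, the cup unmoved, the narrow drawer still open. Now over to the far side of the lid.

```bash
python3 -m pendant '{"delta_pos":[[0.04,0.02,-0.005],[0.08,0.04,-0.01],[0.12,0.06,-0.01],[0.128,0.105,-0.01],[0.128,0.15,-0.01]],"spin":[-1,-2,-3,-3,-3]}' 0
python3 -m pendant '{"delta_pos":[[0,0.045,0],[0,0.09,0],[0,0.135,0],[0,0.14,0],[0,0.14,0]],"spin":[0,0,0,0,0]}' 0
python3 -c "
from h import *
T=shot('top');S=shot('side')
a=S['frame'][50:230,240:400,::-1]; b=T['frame'][120:260,320:460,::-1]
cv2.imwrite('pics/c4.png',np.hstack([cv2.resize(a,(400,450)),cv2.resize(b,(400,450))]))
go([640,-284,250],8)"
```

```text
time: 6.4
ee_pos: [630.8, -141.0, 321.7]
tcp_rot: [-180.0, -0.6, 8.1]
contact_force: [0.3, 0.1, -0.1]
width: 0.4
time: 6.9
ee_pos: [650.0, -281.6, 320.1]
tcp_rot: [-180.0, -0.6, 7.9]
contact_force: [0.7, 1.0, -0.4]
width: 0.1
[640, -284, 250] delta mm [-12.4   4.8  70.9] len 72.11864991781424 spin 0.22469075562445617
```

View pics/c4.png

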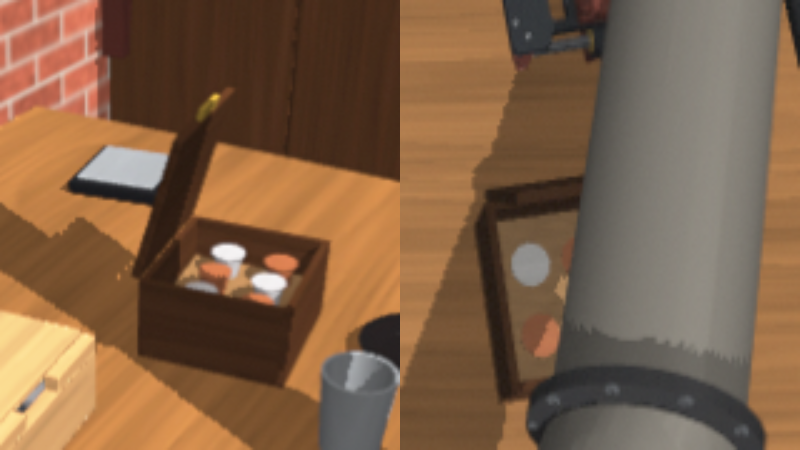

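The lid stands as before, leaning slightly toward the robot, and the arm is clear of it with the fingers beyond. Lowering, then a slow approach.

```bash
python3 -m pendant '{"delta_pos":[[0,0.003,0.02],[0,0.006,0.04],[0,0.006,0.06],[-0.005,0.006,0.075],[-0.01,0.006,0.075]],"spin":[0,0,0,0,0]}' 0
python3 -m pendant '{"delta_pos":[[-0.008,0,0],[-0.016,0,0],[-0.024,0,0],[-0.032,0,0],[-0.04,0,0]],"spin":[0,0,0,0,0]}' 0
python3 -m pendant '{"delta_pos":[[-0.005,0,0],[-0.01,0,0],[-0.015,0,0],[-0.02,0,0],[-0.025,0,0]],"spin":[0,0,0,0,0]}' 0
```

```text
time: 7.5
ee_pos: [641.7, -281.7, 243.5]
tcp_rot: [-179.7, -0.4, 8.4]
contact_force: [0.4, -0.7, -0.2]
width: 0.4
time: 8.0
ee_pos: [601.5, -287.8, 243.7]
tcp_rot: [-179.8, -0.5, 8.4]
contact_force: [-0.2, 0.3, 0.8]
width: 0.5
time: 8.5
ee_pos: [577.0, -291.3, 243.6]
tcp_rot: [-179.8, -0.6, 8.4]
contact_force: [1.4, 0.3, -1.6]
width: 0.3
```

Light contact with the lid's outer face. Now following the arc over.

```bash
python3 -m pendant '{"delta_pos":[[-0.005,0,0.002],[-0.01,0,0.004],[-0.015,0,0.006],[-0.021,0,0.008],[-0.026,0,0.011]],"spin":[0,0,0,0,0]}' 0
python3 -m pendant '{"delta_pos":[[-0.006,0,0.004],[-0.012,0,0.007],[-0.018,0,0.011],[-0.024,0,0.015],[-0.029,0,0.019]],"spin":[0,0,0,0,0]}' 0
python3 -m pendant '{"delta_pos":[[-0.005,0,0.005],[-0.01,0,0.01],[-0.015,0,0.015],[-0.02,0,0.02],[-0.024,0,0.026]],"spin":[0,0,0,0,0]}' 0
```

```text
time: 9.0
ee_pos: [550.8, -295.1, 232.2]
tcp_rot: [-179.8, -0.5, 8.4]
contact_force: [1.5, 0.6, 1.2]
width: 0.3
time: 9.5
ee_pos: [521.6, -299.2, 212.4]
tcp_rot: [-179.7, -0.5, 8.4]
contact_force: [0.4, 0.5, -0.7]
width: 0.0
time: 10.0
ee_pos: [497.7, -302.8, 185.8]
tcp_rot: [-179.7, -0.5, 8.4]
contact_force: [0.2, 0.7, 0.6]
width: 0.6
```

```bash
python3 -m pendant '{"delta_pos":[[-0.003,0,0.005],[-0.006,0,0.011],[-0.009,0,0.017],[-0.012,0,0.023],[-0.014,0,0.029]],"spin":[0,0,0,0,0]}' 0
python3 -c "
from h import *
a=shot('side')['frame'][50:230,240:400,::-1]
cv2.imwrite('pics/c5.png',cv2.resize(a,(480,540)))"
```

```text
time: 10.5
ee_pos: [483.7, -304.7, 156.1]
tcp_rot: [-179.7, -0.5, 8.4]
contact_force: [0.1, 1.0, 1.5]
width: 0.6
```

View pics/c5.png

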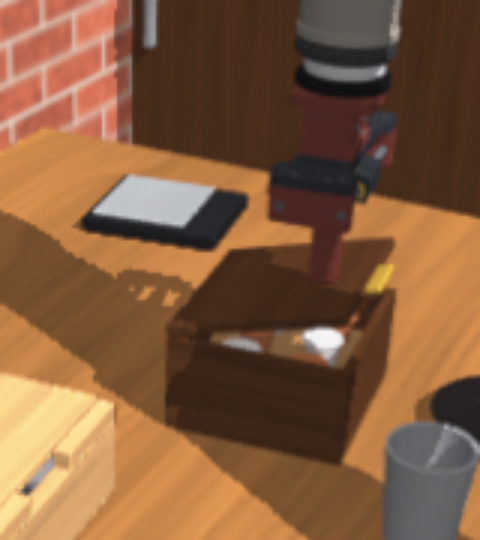

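The lid is following, about 15° from shut, with the fingertip on it behind the brass tab (380,278). Next I'll ease it down slowly.

```bash
python3 -m pendant '{"delta_pos":[[-0.001,0,0.004],[-0.002,0,0.008],[-0.003,0,0.012],[-0.004,0,0.016],[-0.004,0,0.02]],"spin":[0,0,0,0,0]}' 0
python3 -m pendant '{"delta_pos":[[0,0,0.002],[0,0,0.004],[0,0,0.006],[0,0,0.008],[0,0,0.01]],"spin":[0,0,0,0,0]}' 0
```

```text
time: 11.05
ee_pos: [478.9, -305.2, 134.7]
tcp_rot: [-179.7, -0.4, 8.4]
contact_force: [-0.5, -0.4, 1.8]
width: 0.4
time: 11.55
ee_pos: [479.1, -305.1, 124.7]
tcp_rot: [-179.7, -0.4, 8.4]
contact_force: [-0.9, 0.0, 1.5]
width: 0.5
```

```bash
python3 -m pendant '{"delta_pos":[[0,0,0.001],[0,0,0.002],[0,0,0.003],[0,0,0.004],[0,0,0.005]],"spin":[0,0,0,0,0]}' 0
```

```text
time: 12.05
ee_pos: [479.2, -305.2, 122.5]
tcp_rot: [-179.7, -0.4, 8.4]
contact_force: [-11.1, 5.8, 33.4]
width: 0.6
```

It stopped at exactly the shut height (tip 100.5 mm) with the force rising. Lift off and check everything.

```bash
python3 -m pendant '{"delta_pos":[[0,0,-0.004],[0,0,-0.015],[0,0,-0.04],[0,0,-0.08],[0,0,-0.12]],"spin":[0,0,0,0,0]}' 0
python3 -m pendant '{"delta_pos":[[-0.01,0.03,-0.03],[-0.02,0.07,-0.06],[-0.03,0.11,-0.09],[-0.04,0.15,-0.09],[-0.05,0.19,-0.09]],"spin":[0,0,0,0,0]}' 0
python3 -c "
from h import *
import pickle
D=pickle.load(open('d0.pkl','rb'))
T=shot('top');S=shot('side')
cv2.imwrite('pics/c6.png',np.hstack([cv2.resize(S['frame'][70:370,60:450,::-1],(400,308)),cv2.resize(T['frame'][100:330,120:440,::-1],(400,308))]))
for n,N in(('top',T),('side',S)):
    m=(cv2.absdiff(N['frame'],D[n]['frame']).max(2)>40).astype(np.uint8)
    for nm,b in dict(top=dict(narrow=(130,190,125,228),blackcup=(248,280,120,162),brown=(183,220,270,312),milk=(322,352,263,293),saucer=(378,432,256,308)),side=dict(narrow=(72,225,225,355),cup=(192,230,163,202),brown=(295,350,293,357),milk=(365,400,192,236),saucer=(383,436,176,201)))[n].items():
        print(n,nm,m[b[2]:b[3],b[0]:b[1]].sum())
print(env.sense()['contact_force'])"
```

```text
time: 12.55
ee_pos: [478.0, -305.6, 243.6]
tcp_rot: [-179.7, -0.4, 8.4]
contact_force: [-0.6, -0.9, -0.4]
width: 0.8
time: 13.05
ee_pos: [455.9, -503.4, 334.4]
tcp_rot: [-179.8, -0.5, 8.4]
contact_force: [-0.2, -0.2, -0.1]
width: 0.4
top narrow 0
top blackcup 0
top brown 0
top milk 19
top saucer 0
side narrow 0
side cup 0
side brown 0
side milk 25
side saucer 0
[-0.8 -0.7 -0.5]
```

View pics/c6.png

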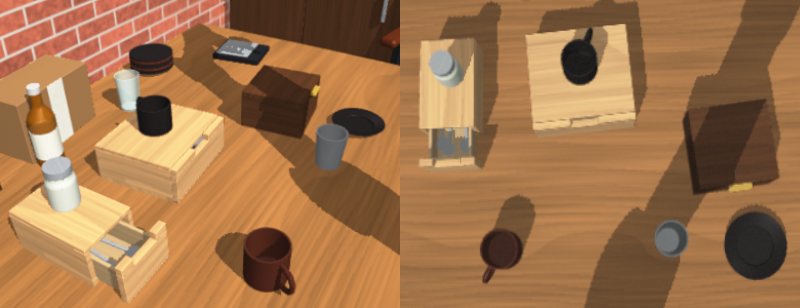

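Lid shut flat, drawer flush, narrow drawer and all bystanders as they were (the few changed milk-jug pixels fit the moved arm shadow).

```bash
python3 -c "
from station import env
print(env.sign_off())"
```

```text
the job is handed in; nothing more can be done
None
```

The wide drawer is fully home and the capsule box lid is shut flat; the job is handed in at about 13 s of robot time.

- **Wide drawer:** I pushed it in with the closed fingertips at about 1.5–2 N, slowing near the end. It stopped where predicted, with its front face at x of about 565 mm and roughly 14 N along the push at the stop. The pictures show it flush with the chest.
- **Box lid:** I then pushed the lid over from its far side along an arc and eased it down slowly. It stopped with the fingertips at 100.5 mm, the shut height. The press against the stop reached about 33 N, higher than needed, but it came through the fingertips and without a slam.
- **Everything else:** Comparing pictures from before and after shows no change at the narrow drawer, its sugar jar, the black and brown cups, or the saucer. A few pixels differ at the milk jug (19 in the top view, 25 in the side view), which I take to be the arm's shadow having moved. The arm ended clear of everything, with no contact force.

No check failed. My early position estimates from the two cameras disagreed by up to 15 mm at one lid corner, but the contact positions came out as expected.

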